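# Squeeze the tall tube into the display tray

### The arm

A 6-joint arm with a two-finger parallel gripper is mounted at the origin on a cart in front of the work surface, level with it; the furniture and walls round the work are solid. World frame = base frame: x ahead of the robot, y to its left, z up, the work surface at z = 0. Lengths are in m, angles in rad, forces in N, time in s.
With the tool pointing down it reaches from about 0.375 to 0.975 m from the base axis. Payload 3.8 kg.
Tool frame: the origin (TCP) lies on the centre line of the jaws, within the pads' length; the fingertips stand 17 mm ahead of it and the grasp point (between the pads) lies 2 mm behind it (bot.tip_extent is the distance from the TCP to the fingertips, in m); z points along the fingers, y is the line along which they close (so a half turn about z gives the same grasp; the last joint's range is limited). The gripper opens to 85 mm and grips with 20 to 120 N. Pads are 22 mm wide; open, the fingers measure 114 mm over their backs; the gripper's body (76 mm by 85 mm) begins 54 mm behind the grasp point. The pads swing forward as they close: fully open they stand 13 mm farther back than shut.
Start: joints at [1.203, 0.264, 1.604, -0, 1.274, -0.037], TCP at [0.219, 0.638, 0.248] pointing down, gripper open.
Joint ranges: [-2.63, 2.63], [-0.94, 2.18], [0.31, 2.57], [-1.31, 4.45], [0, 2.66], [-2.55, 2.55]. Speed limits (rad/s): [2.57, 2.57, 3.14, 3.14, 3.14, 3.14].

### API

Orientations are given as a rotation vector (axis times angle).
In Python, from workcell import readout, read_camera, finish_job, bot gives the robot as it stands.
- The arm moves only by the tool jog_arm, never from a script. Its argument "deltas" is one flat list of numbers, 7 for each row, row after row: the shift along the tool's x, y, z in m, then the turn, a rotation vector about the tool's x, y, z in degrees, then the gripper command: -1 is shut, 1 is fully open, values between are in proportion. A call has 1 to 8 rows; each row is the pose to reach, as a shift and turn from the pose commanded when the call began, along the tool's axes at that moment; what a row does not reach only later rows make up. A row lasts 1/10 s, in which the tool goes at most 50 mm and 8.59 degrees, less where a joint would pass 70% of its speed; a pose out of reach is approached as far as the arm can. A call with a gripper value outside its range is refused whole. The fingers move at their own pace and stop on an object; "squeeze" is the grip in N (left out, the last holds). Time passes only in rows, so rows that repeat a pose let the fingers close. It gives the time, the measured TCP pose, the force, the opening and the grip force at its end, in the units of the state.
- readout.read_state(): the state, without advancing time (a new reading comes with each control period).
- read_camera(name): name is "scene" or "top"; returns a dict with "color" (480x640x3 uint8, blue, green, red), "fx", "fy", "cx", "cy" (pixels), "origin" and "attitude" of the camera in the world. Camera axes: x right, y down, z forward; pixel columns grow to the right and rows downward; lengths in m; the calibration is good to about 2 mm. A picture is of the moment at which its call begins. There is no depth.
- finish_job(): hands the job in; it is judged then, once.
The state is a dict: "time": time; "q": joint angles; "joint_vel": joint speeds; "joint_torque": joint torques, N m; "tool_pos": TCP position; "tcp_rot": TCP orientation; "wrist_force": force on the tool from outside, world axes, zero at the start; "torque": the same for the moment, N m; "width": opening from 0.0 (shut) to 1.0 (fully open); "grip_force": force on a finger pad.
Only numpy, scipy, OpenCV 4.12 (cv2) and the standard library are available. Lean on these libraries where they do the work, as an engineer would, in place of code of your own. Each camera call takes 0.05 s, during which the arm holds its last target. There are 200 camera calls.

### The job

Two small hand-cream tubes stand in the small wooden display tray, a little too close together for a third. Take the tall tube that stands on the table and put it into the tray between them, gently lowering it so that it eases them apart and all three stand upright on the tray's floor. Leave the shorter tube on the table where it is and do not knock any of the other tubes over.

Things in the scene. Friction and masses are not known exactly. Their poses are not given: they have to be found in the camera images.
- tall_tube_mid (a point): tube to put in: lilac, 151 mm tall, the tallest, standing on its cap. Point on its axis half-way up, 75.5 mm above the foot; z up, y across its flat width. Cap 38 mm across, 20 mm high; from there up its thickness (x) tapers 40 mm to a thin crimp, its width (y) grows 40 to 61 mm. About 80 g. Grasp across y 35 mm above this point (54 mm wide), so the gripper clears the other tubes
- tray: wooden tray fixed to the table, outside 146 (x) by 70 mm (y); end walls 80 mm high, long sides 46 mm; walls and floor 6 mm, so inside 134 x 58 mm, floor 6 mm above the table. Origin under its centre at table height; x runs along the row of tubes, z up. Beyond it and to its right stands a fixed wooden crate 0.2 m high with goods on it: swing round in front of it
- white_tube_mid (a point): white flowered tube standing loose in the tray on the -x side, flat face across the row, 129 mm tall, 58 mm wide at the top, 38 mm thick low down, tapering like the tall one: the gap to the pink tube is over 55 mm at the top, 24 to 34 mm at the foot. Light; slides and tips aside easily, rights itself. Point half-way up its axis, 64.5 mm above its foot; z up
- pink_tube_mid (a point): pink tube standing loose in the tray on the +x side, turned the same way, 121 mm tall, otherwise like the white one. Point half-way up its axis, 60.5 mm above its foot; z up
- short_tube_mid (a point): yellow tube with a black cap standing on the table, 126 mm tall, 61 mm wide: not wanted, leave it. Point half-way up its axis, 63 mm above its foot; z up. It and the tall tube may stand in either's place
Things that resemble listed ones, but are neither listed nor needed, are in the scene too. Leave any blue look-alike of the part that bears short_tube_mid alone.

How it is judged:
On the way:
1. the tall tube is lifted clear of the table (height (world z) of tall_tube_mid above 0.13 m), for 0.2 s.
At the end, for the whole second after the job is handed in: Tall tube in the tray between the other two: within 25 mm of the tray centre along and across, on its floor (height within 10 mm), upright within 0.2 rad. White and pink tubes still on their sides of it, on the floor, upright within 0.2 rad. Short tube upright, moved under 20 mm (x of tall_tube_mid in the frame of tray between -0.025 and 0.025 m and y of tall_tube_mid in the frame of tray between -0.025 and 0.025 m and z of tall_tube_mid in the frame of tray between 0.07 and 0.09 m and angle between each of tall_tube_mid, white_tube_mid, pink_tube_mid, short_tube_mid's own z axis and vertical below 0.2 rad and x of white_tube_mid in the frame of tray between -0.066 and -0.027 m and y of white_tube_mid in the frame of tray between -0.025 and 0.025 m and z of white_tube_mid in the frame of tray between 0.0605 and 0.0805 m and x of pink_tube_mid in the frame of tray between 0.027 and 0.066 m and y of pink_tube_mid in the frame of tray between -0.025 and 0.025 m and z of pink_tube_mid in the frame of tray between 0.0565 and 0.0765 m and distance of short_tube_mid from where it was at the start of the episode below 0.02 m); the robot touches nothing.
It fails at once if the tall tube is rammed against a tube in the tray or against the tray with more than 25 N (contact force between tall_tube and white_tube above 25 N or contact force between tall_tube and pink_tube above 25 N or contact force between tall_tube and tray above 25 N).
It fails at once if a tube in the tray is tipped over (more than 0.7 rad) (angle between any of white_tube_mid, pink_tube_mid's own z axis and vertical above 0.7 rad).
It fails at once if the short tube is knocked over (angle between short_tube_mid's own z axis and vertical above 0.5 rad).
It also fails if it takes over 42 s, if anything falls off the work surface, if the arm or the gripper's body presses on something with over 40 N, if the wrist force passes 120 N, or if a joint passes its speed limit or range.

## Working session

There is one attempt and no reset: what is moved stays moved. The work goes in short steps, Python scripts to look and compute and a tool call to move; the robot and the scene stay as the last step left them, time stands still between calls to the robot, and variables do not carry over. Pictures are saved under pics/ and viewed, at most 10 in all, crops included, and the job is handed in when it is done.

Besides the shell and the picture viewer there is one more tool, called after ">>>" in YAML: its name, and indented under it one key for each argument. jog_arm: Moves the arm, as the interface text tells. Its arguments: {"type":"object","properties":{"deltas":{"type":"array"},"squeeze":{"type":"number"}},"required":["deltas"]}

```bash
mkdir -p pics
cat > h.py <<'E'
import cv2,numpy as np
from workcell import readout, read_camera, finish_job, bot
from scipy.spatial.transform import Rotation as R
def att(c):
    a=np.array(c["attitude"],float)
    return a if a.shape==(3,3) else R.from_rotvec(a).as_matrix()
def ray(c,u,v):
    d=att(c)@np.array([(u-c["cx"])/c["fx"],(v-c["cy"])/c["fy"],1.]); return np.array(c["origin"]),d
def onz(c,u,v,z):
    o,d=ray(c,u,v); return o+d*(z-o[2])/d[2]
def proj(c,p):
    q=att(c).T@(np.array(p)-c["origin"]); return np.array([c["fx"]*q[0]/q[2]+c["cx"],c["fy"]*q[1]/q[2]+c["cy"]])
E
python3 - <<'E'
from h import *
a=[]
for n in("scene","top"):
    c=read_camera(n);cv2.imwrite(f"pics/{n}0.png",c["color"]);print(n,c["fx"],c["origin"],c["attitude"])
print(readout.read_state())
E
```

```text
scene 581.8535464696979 [-0.31305937 -0.52506284  1.26187908] [-2.14628932  1.24554857 -0.49530615]
top 568.7413404080464 [ 0.25128485 -0.21935601  1.38379706] [-2.45161483  1.51625034 -0.22131117]
{'time': 0.1, 'q': array([ 1.20310514e+00,  2.64723915e-01,  1.60525187e+00, -2.85341667e-05,
        1.27373185e+00, -3.68780879e-02]), 'joint_vel': array([-7.93414491e-05, -1.14118998e-03, -3.68700774e-03, -1.37612401e-03,
       -1.73636442e-05, -4.14541846e-04]), 'joint_torque': array([ 6.95734252e-04, -5.16703928e+01, -3.68594456e+01, -2.45939606e-05,
        6.20408086e-03, -8.60298627e-06]), 'tool_pos': array([0.21901329, 0.63780157, 0.24704765]), 'tcp_rot': array([-0.51719492, -3.09832235,  0.00326267]), 'wrist_force': array([ 0.70291036, -0.2656861 , -0.07612702]), 'torque': array([-0.01597333,  0.0236036 ,  0.06835852]), 'grip_force': 0.0, 'width': 1.0043611283354057}
```

View pics/scene0.png

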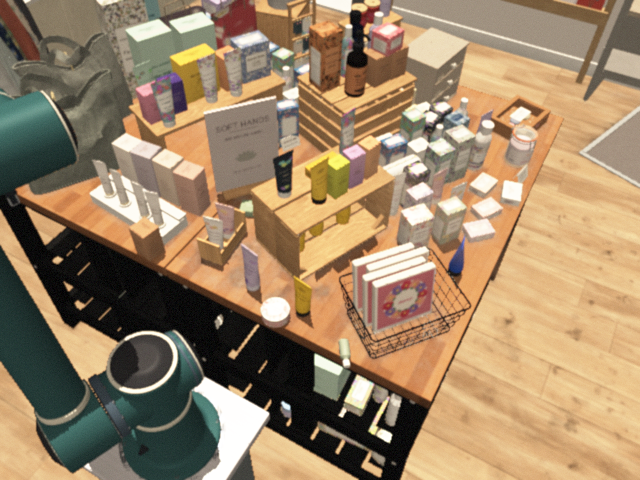

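View pics/top0.png

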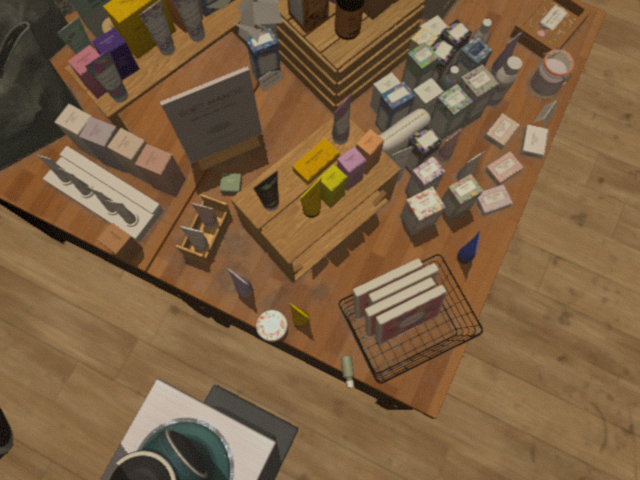

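The lilac tubes are at scene (251,268), standing on the table, and at (347,128) behind the crate. The lone one on the table next to the yellow tube (302,296) fits the description. The tray is at scene (222,235). I'll confirm this in one crop.

Run:
```python
from h import *
a=cv2.imread("pics/scene0.png")[192:328,190:326];b=cv2.imread("pics/top0.png")[185:335,170:320]
cv2.imwrite("pics/crop0.png",np.hstack([cv2.resize(a,(400,400),interpolation=2),cv2.resize(b,(400,400),interpolation=2)]))
```

```text
(no output)
```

View pics/crop0.png

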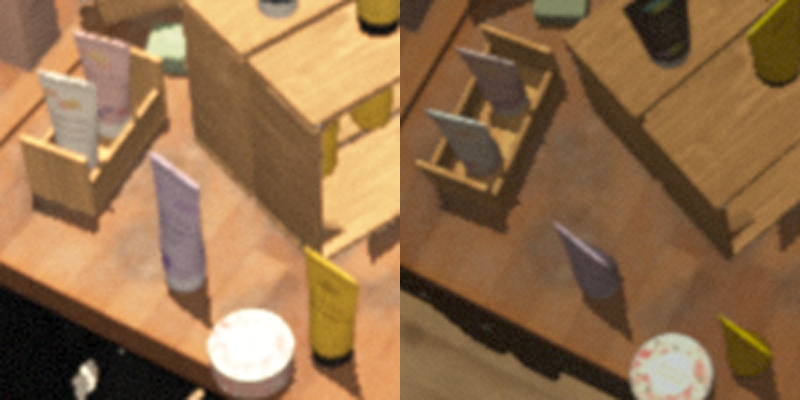

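The crop shows the lilac tube with a clear cap (scene 251,268) next to the yellow one with a black cap. The tray's white tube is at its near end and the pink at its far end. Next I'll compute the positions from both views.

```bash
cat >> h.py <<'E'
def tri(c1,p1,c2,p2):
    A=np.zeros((3,3));b=np.zeros(3)
    for c,p in((c1,p1),(c2,p2)):
        o,d=ray(c,*p);d=d/np.linalg.norm(d);M=np.eye(3)-np.outer(d,d);A+=M;b+=M@o
    return np.linalg.solve(A,b)
E
python3 - <<'E'
from h import *
S=read_camera("scene");T=read_camera("top")
s=lambda x,y:(190+x/2.941-.5,192+y/2.941-.5)
t=lambda x,y:(170+(x-400)/2.667-.5,185+y/2.667-.5)
a,b=(onz(S,*s(*p),.15)for p in((154,155),(198,186)))
a2,b2=(onz(T,*t(*p),.15)for p in((556,224),(618,266)))
for n,p,q in(("S",a,b),("T",a2,b2)):print(n,p,q,"mid",(p+q)/2,np.linalg.norm(p-q),np.degrees(np.arctan2(*(q-p)[[1,0]])))
print("tri",tri(S,s(154,155),T,t(556,224)),tri(S,s(198,186),T,t(618,266)))
for n,p,z in(("nearL",(25,137),.08),("nearR",(92,173),.08),("farR",(165,95),.08),("footL",(35,205),0),("footR",(97,217),0)):print(n,onz(S,*s(*p),z))
for n,p,z in(("nearL",(418,163),.08),("nearR",(473,198),.08),("farL",(486,30),.08),("farR",(551,70),.08)):print(n,onz(T,*t(*p),z))
for n,p,q,z in(("white",((40,72),(98,88)),((428,112),(497,152)),.135),("pink",((76,34),(130,46)),((461,50),(525,84)),.127)):
  print(n,[onz(S,*s(*x),z)for x in p],[onz(T,*t(*x),z)for x in q])
# colour blobs
for n,c in(("S",S),("T",T)):
  h=cv2.cvtColor(c["color"],cv2.COLOR_BGR2HSV);m=cv2.inRange(h,(115,25,60),(150,255,255))
  r=(235,240,275,295) if n=="S" else (222,262,258,300)
  m=m[r[1]:r[3],r[0]:r[2]];k,l,st,ce=cv2.connectedComponentsWithStats(m);i=1+np.argmax(st[1:,4]);print(n,st[i]+np.array([r[0],r[1],0,0,0]),ce[i]+r[:2])
  ys,xs=np.where(l==i)
  for f in(xs.argmin(),xs.argmax(),ys.argmin(),ys.argmax()):print((xs[f]+r[0],ys[f]+r[1]),end=" ")
  print()
E
```

```text
S [0.43696161 0.09801615 0.15      ] [0.42702444 0.04647029 0.15      ] mid [0.43199303 0.07224322 0.15      ] 0.05249498424922206 -100.91178925525084
T [0.43574416 0.10014281 0.15      ] [0.4273509  0.03652138 0.15      ] mid [0.43154753 0.0683321  0.15      ] 0.0641726797588127 -97.51535303230453
tri [0.43626471 0.09897197 0.15032862] [0.42422626 0.03888974 0.15702881]
nearL [0.44275638 0.25142718 0.08      ]
nearR [0.43834626 0.17318467 0.08      ]
farR [0.55100269 0.17057113 0.08      ]
footL [0.42980053 0.24354357 0.        ]
footR [0.44733627 0.18453221 0.        ]
nearL [0.44016918 0.25640562 0.08      ]
nearR [0.43404399 0.19599474 0.08      ]
farL [0.57809519 0.26558936 0.08      ]
farR [0.57065691 0.19294066 0.08      ]
white [array([0.47734291, 0.25145601, 0.135     ]), array([0.48758794, 0.19477388, 0.135     ])] [array([0.47580448, 0.25213297, 0.135     ]), array([0.47104588, 0.18054309, 0.135     ])]
pink [array([0.5391076 , 0.25772329, 0.127     ]), array([0.55159955, 0.20557587, 0.127     ])] [array([0.54003596, 0.2584342 , 0.127     ]), array([0.5375683 , 0.19212886, 0.127     ])]
S [246 279   2   3   3] [246.66666667 280.        ]
(np.int64(246), np.int64(279)) (np.int64(247), np.int64(280)) (np.int64(246), np.int64(279)) (np.int64(247), np.int64(281)) Traceback (most recent call last):
  File "<stdin>", line 17, in <module>
    return _wrapfunc(a, 'argmax', axis=axis, out=out, **kwds)
    return bound(*args, **kwds)
ValueError: attempt to get argmax of an empty sequence
```

Run:
```python
from h import *
a=cv2.imread("pics/scene0.png")[198:268,190:260];b=cv2.imread("pics/top0.png")[190:310,170:270][:75,:75]
cv2.imwrite("pics/crop1.png",np.hstack([cv2.resize(a,(400,400),interpolation=2),cv2.resize(b,(400,400),interpolation=2)]))
a=cv2.imread("pics/scene0.png")[240:300,232:282];b=cv2.imread("pics/top0.png")[260:310,220:270]
cv2.imwrite("pics/crop2.png",np.hstack([cv2.resize(a,(400,480),interpolation=2),cv2.resize(b,(400,480),interpolation=2)]))
```

```text
(no output)
```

View pics/crop1.png

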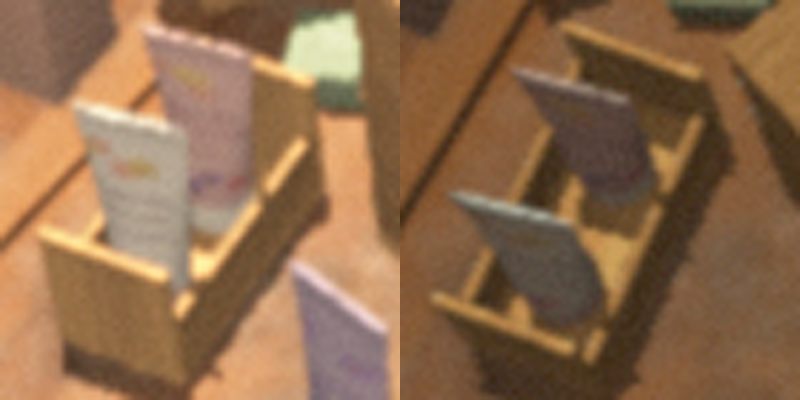

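View pics/crop2.png

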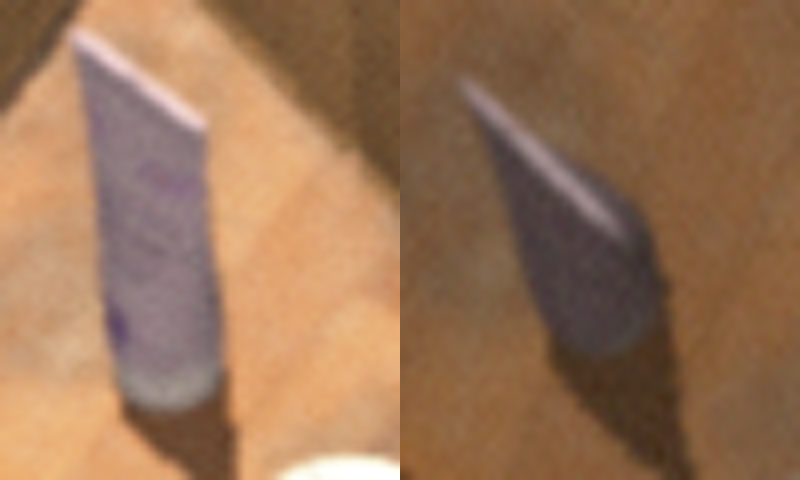

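The pictures give these pixels, in crop coordinates. The tall tube's crimp runs (72,33)-(208,127) in scene and (462,80)-(620,232) in top. The tray's near wall top runs (42,230)-(172,276) in scene and (435,297)-(580,352) in top, and its far wall top runs (567,27)-(700,75) in top.

Run:
```python
from h import *
S=read_camera("scene");T=read_camera("top")
s=lambda x,y:(190+x/5.714-.5,198+y/5.714-.5)
t=lambda x,y:(170+(x-400)/5.333-.5,190+y/5.333-.5)
def seg(n,p,q):
  print(n,p.round(4),q.round(4),"mid",((p+q)/2).round(4),"len",np.linalg.norm(p-q).round(4),"perp yaw",np.degrees(np.arctan2(*(q-p)[[1,0]])).round(1)+90)
f=lambda c,k,a,b,z:(onz(c,*k(*a),z),onz(c,*k(*b),z))
seg("nearS",*f(S,s,(42,230),(172,276),.08))
seg("nearT",*f(T,t,(435,297),(580,352),.08))
seg("farT",*f(T,t,(567,27),(700,75),.08))
seg("footS",*f(S,s,(65,375),(185,390),.0))
seg("sideT R inner",*f(T,t,(590,355),(703,118),.046))
seg("sideT L",*f(T,t,(470,300),(548,130),.046))
seg("sideS R",*f(S,s,(178,310),(300,145),.046))
seg("whiteT",*f(T,t,(453,195),(572,224),.135));seg("whiteS",*f(S,s,(77,104),(187,128),.135))
seg("pinkT",*f(T,t,(517,72),(627,98),.127));seg("pinkS",*f(S,s,(147,30),(250,52),.127))
s=lambda x,y:(232+x/8-.5,240+y/8-.5)
t=lambda x,y:(220+(x-400)/8-.5,260+y/9.6-.5)
seg("tallS",*f(S,s,(72,33),(208,127),.151));seg("tallT",*f(T,t,(462,80),(620,230),.151))
m=onz(S,*s(172,408),0);print("foot near edge S",m, onz(T,*t(600,352),0))
# view direction horizontals
for c,k,p in((S,s,(172,408)),(T,t,(600,352))):
  d=ray(c,*k(*p))[1][:2];print(onz(c,*k(*p),0)[:2]+.019*d/np.linalg.norm(d))
o=(0.506,0.225);
```

```text
nearS [0.4422 0.2548 0.08  ] [0.4496 0.1852 0.08  ] mid [0.4459 0.22   0.08  ] len 0.07 perp yaw 6.099999999999994
nearT [0.4409 0.2573 0.08  ] [0.4477 0.1864 0.08  ] mid [0.4443 0.2219 0.08  ] len 0.0713 perp yaw 5.5
farT [0.5798 0.2692 0.08  ] [0.5865 0.2028 0.08  ] mid [0.5832 0.236  0.08  ] len 0.0667 perp yaw 5.799999999999997
footS [0.4235 0.2406 0.    ] [0.4451 0.185  0.    ] mid [0.4343 0.2128 0.    ] len 0.0597 perp yaw 21.200000000000003
sideT R inner [0.4537 0.1922 0.046 ] [0.5772 0.2021 0.046 ] mid [0.5154 0.1972 0.046 ] len 0.1239 perp yaw 94.6
sideT L [0.4518 0.2546 0.046 ] [0.5396 0.2641 0.046 ] mid [0.4957 0.2594 0.046 ] len 0.0883 perp yaw 96.1
sideS R [0.4556 0.1906 0.046 ] [0.5737 0.2014 0.046 ] mid [0.5147 0.196  0.046 ] len 0.1185 perp yaw 95.2
whiteT [0.4761 0.2538 0.135 ] [0.4877 0.201  0.135 ] mid [0.4819 0.2274 0.135 ] len 0.0541 perp yaw 12.400000000000006
whiteS [0.478  0.2524 0.135 ] [0.4913 0.1994 0.135 ] mid [0.4846 0.2259 0.135 ] len 0.0547 perp yaw 14.099999999999994
pinkT [0.5396 0.2607 0.127 ] [0.5507 0.2111 0.127 ] mid [0.5451 0.2359 0.127 ] len 0.0508 perp yaw 12.599999999999994
pinkS [0.5399 0.2587 0.127 ] [0.5527 0.2078 0.127 ] mid [0.5463 0.2333 0.127 ] len 0.0525 perp yaw 14.099999999999994
tallS [0.4362 0.1015 0.151 ] [0.4255 0.0434 0.151 ] mid [0.4308 0.0724 0.151 ] len 0.0591 perp yaw -10.400000000000006
tallT [0.4362 0.1021 0.151 ] [0.4246 0.0456 0.151 ] mid [0.4304 0.0738 0.151 ] len 0.0577 perp yaw -11.599999999999994
foot near edge S [0.41772365 0.06368002 0.        ] [0.41487133 0.06817256 0.        ]
[0.43251942 0.07559998]
[0.42426697 0.08468685]
```

```bash
cat >> h.py <<'E'
def rel(p,yaw_y):
    st=readout.read_state();M=R.from_rotvec(st["tcp_rot"]).as_matrix()
    az=np.degrees(np.arctan2(M[1,1],M[0,1]))
    print("t",round(st["time"],2),"shift mm",(1000*M.T@(np.array(p)-st["tool_pos"])).round(1),"turn z",round(-(yaw_y-az),2),"tilt",np.degrees(np.arccos(-M[2,2])).round(2),"F",st["wrist_force"].round(1),"w",round(st["width"],3),"pos",st["tool_pos"].round(4))
E
python3 - <<'E'
from h import *
S=read_camera("scene");T=read_camera("top")
s=lambda x,y:(190+x/2.941-.5,192+y/2.941-.5)
t=lambda x,y:(170+(x-400)/2.667-.5,185+y/2.667-.5)
print("yellow S",onz(S,*s(307,250),.126),onz(S,*s(356,283),.126),"T",onz(T,*t(721,319),.126),onz(T,*t(770,355),.126))
print("crate topcorners",onz(T,*t(567,42),.2),onz(T,*t(640,118),.2)," S",onz(S,*s(187,22),.2),onz(S,*s(322,128),.2),"bottom front",onz(T,*t(730,252),0))
print("jar",onz(S,*s(250,345),.03))
rel([.4307,.073,.27],79)
E
```

```text
yellow S [ 0.43059916 -0.05820119  0.126     ] [ 0.42150804 -0.11073561  0.126     ] T [ 0.42944693 -0.05740225  0.126     ] [ 0.4207683  -0.10781017  0.126     ]
crate topcorners [0.56885857 0.15516035 0.2       ] [0.53733247 0.06917249 0.2       ]  S [0.54548442 0.1325374  0.2       ] [ 0.49801622 -0.03341809  0.2       ] bottom front [ 0.5072217  -0.01963106  0.        ]
jar [ 0.37973638 -0.02961753  0.03      ]
t 0.4 shift mm [-383.6 -466.   -21.8] turn z -7.95 tilt 0.02 F [-0.7 -0.7 -0. ] w 0.998 pos [0.2192 0.6383 0.2481]
```

>>> jog_arm:
  deltas: [-0.02,-0.03,-0.01,0,0,0,1,-0.05,-0.06,-0.02,0,0,0,1,-0.08,-0.09,-0.022,0,0,0,1,-0.11,-0.13,-0.022,0,0,0,1,-0.14,-0.17,-0.022,0,0,-2,1,-0.17,-0.205,-0.022,0,0,-4,1,-0.2,-0.245,-0.022,0,0,-6,1,-0.23,-0.28,-0.022,0,0,-8,1]
  squeeze: 25

```text
time: 1.2
tool_pos: [0.3459, 0.2969, 0.2705]
tcp_rot: [0.297, 3.127, 0.001]
wrist_force: [1.0, 0.5, -0.2]
width: 1.002
grip_force: 0.0
```

```bash
python3 -c "
from h import *
rel([.4307,.073,.27],79)"
```

```text
t 1.2 shift mm [-125.4 -204.     0.5] turn z 0.16 tilt 0.05 F [ 1.   0.5 -0.2] w 1.002 pos [0.3459 0.2969 0.2705]
```

>>> jog_arm:
  deltas: [-0.02,-0.03,0,0,0,0,1,-0.045,-0.07,0,0,0,0,1,-0.07,-0.11,0,0,0,0,1,-0.095,-0.15,0,0,0,0,1,-0.115,-0.185,0,0,0,0,1,-0.125,-0.204,0,0,0,0,1,-0.125,-0.204,0.02,0,0,0,1,-0.125,-0.204,0.04,0,0,0,1]

```text
time: 2.0
tool_pos: [0.4308, 0.0739, 0.2309]
tcp_rot: [0.303, 3.124, 0.001]
wrist_force: [-0.3, -0.1, -0.5]
width: 1.001
grip_force: 0.0
```

Run:
```python
from h import *
rel([.4307,.073,.108],79)
a=read_camera("scene")["color"][160:310,180:330];b=read_camera("top")["color"][220:340,180:300]
cv2.imwrite("pics/g1.png",np.hstack([cv2.resize(a,(400,400),interpolation=2),cv2.resize(b,(400,400),interpolation=2)]))
```

```text
t 2.0 shift mm [  0.3  -1.  122.9] turn z -0.09 tilt 0.16 F [-0.3 -0.1 -0.5] w 1.001 pos [0.4308 0.0739 0.2309]
```

View pics/g1.png

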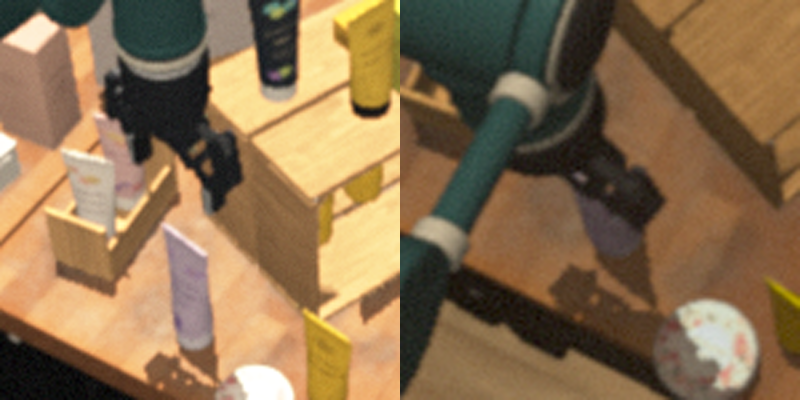

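The open jaws are above the lilac tube, with a finger on each side along its width. The tray tubes are undisturbed, so I'll descend.

>>> jog_arm:
  deltas: [0,-0.001,0.02,0,0,0,1,0,-0.001,0.045,0,0,0,1,0,-0.001,0.07,0,0,0,1,0,-0.001,0.09,0,0,0,1,0,-0.001,0.105,0,0,0,1,0,-0.001,0.115,0,0,0,1,0,-0.001,0.123,0,0,0,1,0,-0.001,0.123,0,0,0,1]

```text
time: 2.9
tool_pos: [0.4293, 0.0739, 0.1069]
tcp_rot: [-0.299, -3.126, 0.0]
wrist_force: [0.9, 0.2, 0.6]
width: 1.001
grip_force: 0.0
```

>>> jog_arm:
  deltas: [0,0,0,0,0,0,0.5,0,0,0,0,0,0,0.3,0,0,0,0,0,0,0.1,0,0,0,0,0,0,-0.1,0,0,0,0,0,0,-0.3,0,0,0,0,0,0,-0.5,0,0,0,0,0,0,-0.7,0,0,0,0,0,0,-1]

```text
time: 3.7
tool_pos: [0.4307, 0.074, 0.1086]
tcp_rot: [0.3, 3.125, 0.001]
wrist_force: [-0.6, -0.9, 5.5]
width: 0.67
grip_force: 26.0
```

```bash
python3 -c "
from h import *
rel([.4307,.073,.108],79);print(readout.read_state()['grip_force'])"
```

```text
t 3.7 shift mm [-0.2 -1.   0.6] turn z 0.05 tilt 0.14 F [-0.6 -0.9  5.5] w 0.67 pos [0.4307 0.074  0.1086]
25.964761887044006
```

>>> jog_arm:
  deltas: [0,0,0,0,0,0,-1,0,0,-0.01,0,0,0,-1,0,0,-0.03,0,0,0,-1,0,0,-0.055,0,0,0,-1,0,0,-0.085,0,0,0,-1,0,0,-0.12,0,0,0,-1,0,0,-0.15,0,0,0,-1,0,0,-0.165,0,0,0,-1]
  squeeze: 35

```text
time: 4.5
tool_pos: [0.4307, 0.074, 0.2757]
tcp_rot: [0.299, 3.123, 0.002]
wrist_force: [0.9, -0.6, 0.1]
width: 0.663
grip_force: 37.4
```

```bash
python3 -c "
from h import *
rel([.435,.21,.273],97)"
```

```text
t 4.5 shift mm [ 21.7 134.3   2.8] turn z -17.95 tilt 0.27 F [ 0.9 -0.6  0.1] w 0.663 pos [0.4307 0.074  0.2757]
```

>>> jog_arm:
  deltas: [0.003,0.015,0,0,0,-2,-1,0.006,0.04,0,0,0,-5,-1,0.01,0.065,0,0,0,-8,-1,0.014,0.09,0,0,0,-11,-1,0.018,0.11,0,0,0,-14,-1,0.022,0.125,0,0,0,-17,-1,0.022,0.134,0,0,0,-18,-1,0.022,0.134,0,0,0,-18,-1]

```text
time: 5.3
tool_pos: [0.4332, 0.2101, 0.2716]
tcp_rot: [0.194, -3.134, 0.001]
wrist_force: [0.5, -0.5, -0.4]
width: 0.666
grip_force: 37.5
```

Run:
```python
from h import *
rel([.514,.229,.275],97)
a=read_camera("scene")["color"][140:290,150:300];b=read_camera("top")["color"][180:300,150:270]
cv2.imwrite("pics/g2.png",np.hstack([cv2.resize(a,(400,400),interpolation=2),cv2.resize(b,(400,400),interpolation=2)]))
```

```text
t 5.3 shift mm [-82.5   8.7  -3.5] turn z 0.1 tilt 0.07 F [ 0.5 -0.5 -0.4] w 0.666 pos [0.4332 0.2101 0.2716]
```

View pics/g2.png

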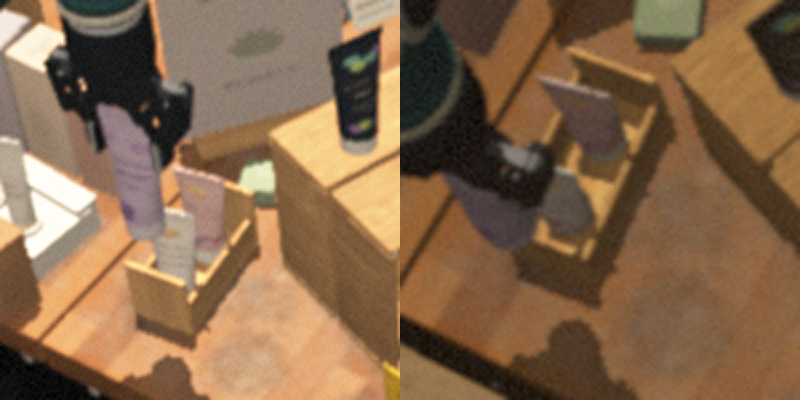

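The tube hangs upright in the jaws, just in front of the tray. Both tray tubes are standing, so I'll move over the gap.

>>> jog_arm:
  deltas: [-0.01,0.002,-0.004,0,0,0,-1,-0.025,0.003,-0.004,0,0,0,-1,-0.04,0.005,-0.004,0,0,0,-1,-0.055,0.006,-0.004,0,0,0,-1,-0.07,0.008,-0.004,0,0,0,-1,-0.08,0.009,-0.004,0,0,0,-1,-0.0825,0.009,-0.004,0,0,0,-1,-0.0825,0.009,-0.004,0,0,0,-1]

```text
time: 6.2
tool_pos: [0.5145, 0.2286, 0.2759]
tcp_rot: [0.193, -3.135, 0.0]
wrist_force: [-0.9, 0.8, -0.7]
width: 0.667
grip_force: 37.5
```

Run:
```python
from h import *
S=read_camera("scene");T=read_camera("top")
rel([.514,.229,.275],97)
o=readout.read_state()["tool_pos"]
a=S["color"][150:270,180:300].copy();b=T["color"][170:290,150:270].copy()
a=cv2.resize(a,(400,400),interpolation=2);b=cv2.resize(b,(400,400),interpolation=2)
k=400/120
for im,c,x0,y0 in((a,S,180,150),(b,T,150,170)):
  for p,col in(((o[0],o[1],o[2]-.1085),(0,0,255)),((.514,.229,.006),(255,0,0)),((.4835,.2265,.135),(0,255,0)),((.5457,.2347,.127),(0,255,0))):
    u=(proj(c,p)+.5-[x0,y0])*k;cv2.circle(im,tuple(int(i) for i in u),3,col,-1)
cv2.imwrite("pics/g3.png",np.hstack([a,b]))
```

```text
t 6.3 shift mm [-0.2  0.4  1.1] turn z 0.05 tilt 0.05 F [ 0.2  0.2 -0.7] w 0.664 pos [0.5138 0.2286 0.2761]
```

View pics/g3.png

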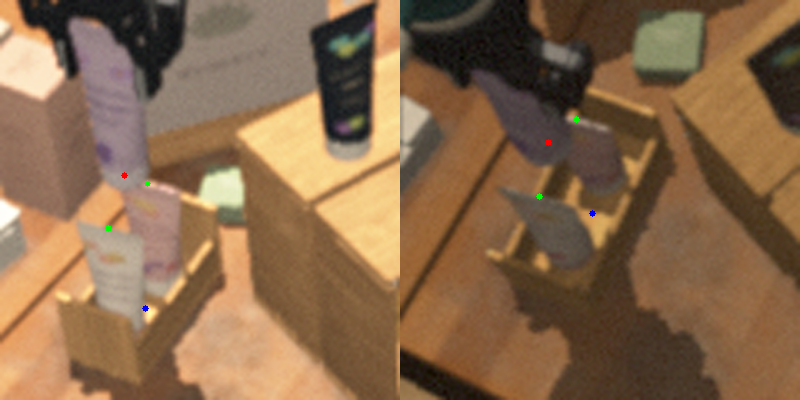

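The foot hangs where computed, above the gap. I'll lower it gently and watch the force.

>>> jog_arm:
  deltas: [0,0,0.012,0,0,0,-1,0,0,0.025,0,0,0,-1,0,0,0.037,0,0,0,-1,0,0,0.048,0,0,0,-1,0,0,0.056,0,0,0,-1,0,0,0.063,0,0,0,-1,0,0,0.068,0,0,0,-1,0,0,0.072,0,0,0,-1]

```text
time: 7.1
tool_pos: [0.5143, 0.2287, 0.204]
tcp_rot: [-0.193, 3.136, 0.0]
wrist_force: [1.0, 0.4, -0.8]
width: 0.663
grip_force: 37.5
```

>>> jog_arm:
  deltas: [0,0,0.003,0,0,0,-1,0,0,0.006,0,0,0,-1,0,0,0.009,0,0,0,-1,0,0,0.012,0,0,0,-1,0,0,0.015,0,0,0,-1,0,0,0.018,0,0,0,-1,0,0,0.021,0,0,0,-1,0,0,0.024,0,0,0,-1]

```text
time: 7.9
tool_pos: [0.5142, 0.2286, 0.18]
tcp_rot: [0.193, -3.136, 0.0]
wrist_force: [0.1, -0.0, -1.0]
width: 0.664
grip_force: 37.5
```

>>> jog_arm:
  deltas: [0,0,0.002,0,0,0,-1,0,0,0.004,0,0,0,-1,0,0,0.006,0,0,0,-1,0,0,0.008,0,0,0,-1,0,0,0.01,0,0,0,-1,0,0,0.012,0,0,0,-1,0,0,0.014,0,0,0,-1,0,0,0.016,0,0,0,-1]

```text
time: 8.7
tool_pos: [0.5143, 0.2287, 0.1642]
tcp_rot: [-0.193, 3.136, 0.0]
wrist_force: [-0.0, -0.3, 0.3]
width: 0.665
grip_force: 37.4
```

Run:
```python
from h import *
S=read_camera("scene");T=read_camera("top")
rel([.514,.229,.1145],97)
a=S["color"][150:270,180:300].copy();b=T["color"][170:290,150:270].copy()
cv2.imwrite("pics/g4.png",np.hstack([cv2.resize(i,(400,400),interpolation=2) for i in (a,b)]))
```

```text
t 8.8 shift mm [-0.1  0.4 49.4] turn z 0.05 tilt 0.03 F [-0.1 -0.1 -0.8] w 0.667 pos [0.514  0.2286 0.1639]
```

View pics/g4.png

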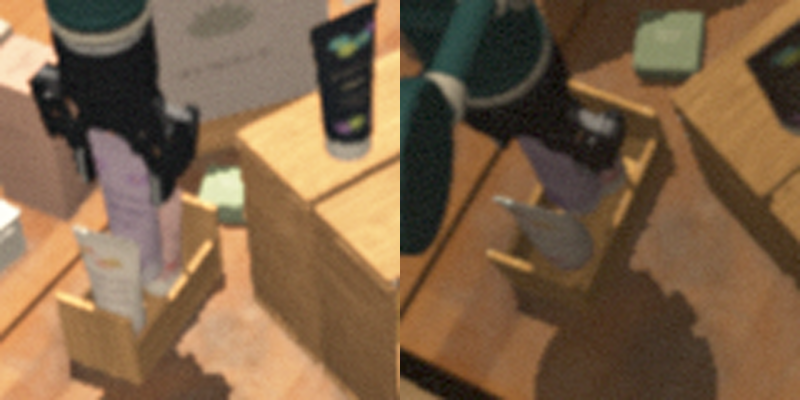

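The tall tube is between the white and pink tubes, whose tops are still in place, and the force is nil. I'll keep lowering slowly.

>>> jog_arm:
  deltas: [0,0,0.002,0,0,0,-1,0,0,0.004,0,0,0,-1,0,0,0.006,0,0,0,-1,0,0,0.008,0,0,0,-1,0,0,0.01,0,0,0,-1,0,0,0.012,0,0,0,-1,0,0,0.014,0,0,0,-1,0,0,0.016,0,0,0,-1]

```text
time: 9.6
tool_pos: [0.5144, 0.2287, 0.1482]
tcp_rot: [-0.193, 3.135, 0.0]
wrist_force: [-0.0, 0.2, 2.3]
width: 0.668
grip_force: 37.4
```

>>> jog_arm:
  deltas: [0,0,0.0015,0,0,0,-1,0,0,0.003,0,0,0,-1,0,0,0.0045,0,0,0,-1,0,0,0.006,0,0,0,-1,0,0,0.0075,0,0,0,-1,0,0,0.009,0,0,0,-1,0,0,0.0105,0,0,0,-1,0,0,0.012,0,0,0,-1]

```text
time: 10.4
tool_pos: [0.5141, 0.2286, 0.1361]
tcp_rot: [0.193, -3.135, 0.0]
wrist_force: [0.1, -0.0, 0.2]
width: 0.668
grip_force: 37.5
```

>>> jog_arm:
  deltas: [0,0,0.0015,0,0,0,-1,0,0,0.003,0,0,0,-1,0,0,0.0045,0,0,0,-1,0,0,0.006,0,0,0,-1,0,0,0.0075,0,0,0,-1,0,0,0.009,0,0,0,-1,0,0,0.0105,0,0,0,-1,0,0,0.012,0,0,0,-1]

```text
time: 11.2
tool_pos: [0.5143, 0.2287, 0.1242]
tcp_rot: [-0.193, 3.135, 0.0]
wrist_force: [0.1, 0.4, 0.8]
width: 0.669
grip_force: 37.5
```

>>> jog_arm:
  deltas: [0,0,0.001,0,0,0,-1,0,0,0.002,0,0,0,-1,0,0,0.003,0,0,0,-1,0,0,0.004,0,0,0,-1,0,0,0.005,0,0,0,-1,0,0,0.006,0,0,0,-1]

```text
time: 11.8
tool_pos: [0.5142, 0.2286, 0.1181]
tcp_rot: [0.193, -3.136, -0.0]
wrist_force: [-0.0, -1.1, -0.2]
width: 0.664
grip_force: 37.5
```

Run:
```python
from h import *
rel([.514,.229,.1145],97)
```

```text
t 11.8 shift mm [0.1 0.4 3.6] turn z 0.04 tilt 0.01 F [-0.  -1.1 -0.2] w 0.664 pos [0.5142 0.2286 0.1181]
```

>>> jog_arm:
  deltas: [0,0,0.0005,0,0,0,-1,0,0,0.001,0,0,0,-1,0,0,0.0015,0,0,0,-1,0,0,0.002,0,0,0,-1,0,0,0.0025,0,0,0,-1,0,0,0.003,0,0,0,-1]

```text
time: 12.4
tool_pos: [0.5142, 0.2287, 0.1153]
tcp_rot: [-0.193, 3.136, 0.0]
wrist_force: [0.4, -0.2, -0.8]
width: 0.662
grip_force: 37.5
```

>>> jog_arm:
  deltas: [0,0,0.0005,0,0,0,-1,0,0,0.001,0,0,0,-1,0,0,0.001,0,0,0,-1]

```text
time: 12.7
tool_pos: [0.5145, 0.2287, 0.1148]
tcp_rot: [-0.193, 3.135, 0.0]
wrist_force: [-0.4, -0.6, 3.9]
width: 0.665
grip_force: 37.4
```

The tube is on the floor at 3.9 N, so I'll release gently.

>>> jog_arm:
  deltas: [0,0,0,0,0,0,0.3,0,0,0,0,0,0,0.36,0,0,0,0,0,0,0.42,0,0,0,0,0,0,0.5,0,0,0,0,0,0,0.6,0,0,0,0,0,0,0.7,0,0,0,0,0,0,0.8,0,0,0,0,0,0,0.8]
  squeeze: 20

```text
time: 13.5
tool_pos: [0.5142, 0.2286, 0.1142]
tcp_rot: [0.193, -3.136, 0.0]
wrist_force: [-0.3, 0.5, 0.1]
width: 0.9
grip_force: 0.0
```

>>> jog_arm:
  deltas: [0,0,-0.005,0,0,0,0.8,0,0,-0.012,0,0,0,0.8,0,0,-0.025,0,0,0,0.8,0,0,-0.045,0,0,0,0.8,0,0,-0.07,0,0,0,0.8,0,0,-0.1,0,0,0,0.8,0,0,-0.13,0,0,0,0.8,0,0,-0.16,0,0,0,0.8]

```text
time: 14.3
tool_pos: [0.5143, 0.2287, 0.277]
tcp_rot: [-0.193, 3.134, 0.001]
wrist_force: [0.8, 0.2, -0.3]
width: 0.901
grip_force: 0.0
```

>>> jog_arm:
  deltas: [0.03,0,0,0,0,0,0.8,0.06,0,0,0,0,0,0.8,0.08,-0.03,0,0,0,0,0.8,0.09,-0.07,0,0,0,0,0.8,0.09,-0.11,0,0,0,0,0.8,0.09,-0.15,0,0,0,0,0.8,0.09,-0.15,0,0,0,0,0.8]

```text
time: 15.0
tool_pos: [0.4438, 0.0651, 0.2759]
tcp_rot: [-0.185, 3.134, -0.003]
wrist_force: [-0.3, 0.6, -0.6]
width: 0.901
grip_force: 0.0
```

Run:
```python
from h import *
S=read_camera("scene");T=read_camera("top")
a=S["color"][190:310,190:310].copy();b=T["color"][180:300,150:270].copy()
cv2.imwrite("pics/g5.png",np.hstack([cv2.resize(i,(400,400),interpolation=2) for i in (a,b)]))
```

```text
(no output)
```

View pics/g5.png

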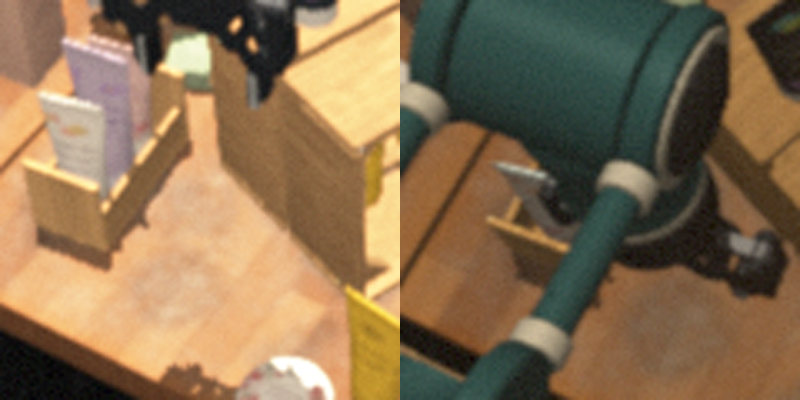

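All three tubes stand in a row in the tray: white crimp at crop (38,95)-(103,100), tall at (62,40)-(133,60), pink behind. The yellow tube is still standing. I'll do a quick numeric check, then hand in.

Run:
```python
from h import *
S=read_camera("scene");s=lambda x,y:(190+x/3.333-.5,190+y/3.333-.5)
Q=np.array([[.995,.0993],[-.0993,.995]])
for n,p,q,z in(("white",(38,95),(103,100),.135),("tall",(62,40),(133,60),.157)):
  m=(onz(S,*s(*p),z)+onz(S,*s(*q),z))/2;print(n,m,"tray",Q@(m[:2]-[.514,.229]))
```

```text
white [0.47924472 0.22816921 0.135     ] tray [-0.03466401  0.00262457]
tall [0.51674987 0.22618215 0.157     ] tray [ 0.00245631 -0.00307682]
```

```bash
python3 -c "
from h import *
print(finish_job())"
```

```text
the job is handed in; nothing more can be done
None
```

The lilac tall tube now stands in the tray between the white and pink tubes, about 2–3 mm off centre at its top. The arm is clear and the job was handed in at about 15 s; `finish_job()` returned no verdict, and I judged the pink tube's position only by eye.

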